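# Put the torch away under the flap

### The job

Lay the pen torch flat in whichever of the case's two compartments stands open (the flap leans over the other one); set it down there, do not drop it. Then swing the flap right over to the other side so that it leans over the torch. Leave everything else on the stool where it is.

Things in the scene. Friction and masses are not known exactly. Their poses are not given: they have to be found in the camera images.
- case: Open birch case fixed to the stool, 180 x 180 mm; origin at the centre of its underside, x along the middle ridge, y left. Floor 5 mm, outer walls 5 mm thick, 28 mm high. The ridge, 6 mm thick and 36 mm high, parts it into a left (y > 0) and a right (y < 0) compartment, each 170 x 82 mm inside. At both ends of the ridge a post (10 x 20 mm, 50 mm high) carries the flap's pin.
- flap (a joint): Angle of the flap about its pin (along case x, above the ridge, 42 mm above the stool top). Flap: grey panel 150 mm along x, 4 mm thick, 8 mm rod along its free edge 95 mm from the pin, 90 g. 0 upright; +0.7 rad (stop) leans over the left compartment, -0.7 rad (stop) over the right. Swings freely, falls to the stop it leans towards.
- flap_edge (a point): Middle of the rod along the flap's free edge, 95 mm from the pin; at rest it is about 115 mm above the stool top and 61 mm to one side of the ridge, so there is open space below it.
- case_hinge (a point): Middle of the flap's pin, 42 mm above the stool top; axes as the case.
- bay_left (a point): Centre of the left compartment's floor (case y = +44 mm, 5 mm above the stool top).
- bay_right (a point): Centre of the right compartment's floor (case y = -44 mm, 5 mm above the stool top).
- torch: Aluminium pen torch lying on the stool, 124 mm long along its x, barrel 18 mm thick; a hexagonal collar, 21 mm across flats and 14 mm long, near each end (46 mm behind, 52 mm ahead of the middle) keeps it from rolling. About 70 g. Origin below the middle of the barrel, level with the collars' underside (10.5 mm below the axis).
- torch_mid (a point): Middle of the torch on its axis.
- torch_head (a point): Point on the torch's axis 59 mm ahead of the middle (lens end).
- torch_tail (a point): Point on the torch's axis 59 mm behind the middle (click-button end).
- paperweight: Bystander: glass paperweight, 70 mm across, 47 mm high; origin at its underside.
- battery_tray: Bystander: lilac plastic tray 100 x 75 mm, 22 mm high, holding three cells; origin at its underside.
- mug: Bystander: ceramic mug, 76 mm across, 85 mm high; origin at its underside.
- clock: Bystander: alarm clock 45 x 100 mm, 80 mm high; origin at its underside.
- glasses_case: Bystander: glasses case 60 x 160 mm, 40 mm high; origin at its underside.
- cream_jar: Bystander: small jar 54 mm across, 45 mm high; origin at its underside.
Not all that is in view belongs to the job. There is more than one size of the torch; the one meant has the size given above.

How it is judged:
By the outcome, as a careful person would: the job done as asked, in the order asked, and still so for the second after the job is handed in, with the robot touching nothing.
It also fails if it takes over 48 s, if anything falls off the work surface, if the arm or the gripper's body presses on something with over 40 N, if the wrist force passes 120 N, or if a joint passes its speed limit or range.

### The arm

A 6-joint arm with a two-finger parallel gripper is mounted at the origin on the work surface. World frame = base frame: x ahead of the robot, y to its left, z up, the work surface at z = 0. Lengths are in m, angles in rad, forces in N, time in s.
With the tool pointing down it reaches from about 0.4 to 0.825 m from the base axis. Payload 7 kg.
Tool frame: the origin (TCP) lies at the very end of the fingers, on their centre line; the grasp point (between the pads) lies 19 mm behind it (manip.tcp_to_grasp is the distance from the TCP to the grasp point, in m); z points along the fingers, y is the line along which they close (so a half turn about z gives the same grasp; the last joint's range is limited). The gripper opens to 85 mm and grips with 20 to 120 N. Pads are 22 mm wide; open, the fingers measure 114 mm over their backs; the gripper's body (76 mm by 85 mm) begins 54 mm behind the grasp point. The pads swing forward as they close: fully open they stand 13 mm farther back than shut.
Start: joints at [1.472, 0.359, 0.012, 0, -1.224, -0.288], TCP at [0.255, 0.625, 0.231] pointing down, gripper open.
Joint ranges: [-3.07, 3.07], [-1.43, 2.12], [-1.02, 1.25], [-3.03, 1.67], [-3.05, -0], [-3.03, 3.03]. Speed limits (rad/s): [2.39, 2.39, 3.01, 3.14, 3.14, 3.14].

### API

Orientations are given as a unit quaternion [x, y, z, w].
In Python, from station import manip gives the robot as it stands. The module is installed in compiled form; this text tells all that it offers.
- The arm moves only by the shell command python3 -m pendant 'ROWS' [OPENING]. ROWS is JSON, one flat list of numbers, 6 for each row, row after row: the shift along the tool's x, y, z in cm, then the turn, a rotation vector about the tool's x, y, z in degrees. A call has 1 to 8 rows; each row is the pose to reach, as a shift and turn from the pose commanded when the call began, along the tool's axes at that moment; what a row does not reach only later rows make up. A row lasts 1/10 s, in which the tool goes at most 50 mm and 8.59 degrees, less where a joint would pass 70% of its speed; a pose out of reach is approached as far as the arm can. A call with a gripper value outside its range is refused whole. OPENING is the closure, from -1 (fully open) to 1 (shut), set as the call begins (- or left out, the last holds). The fingers move at their own pace and stop on an object; the grip force is fixed at half the most. Time passes only in rows, so rows that repeat a pose let the fingers close. It gives the time, the measured TCP pose, the force, the opening and the grip force at its end, in the units of the state.
- manip.observe(): the state, without advancing time (a new reading comes with each control period).
- manip.camera(name): name is "scene" or "top"; returns a dict with "image" (420x560x3 uint8, red, green, blue), "mtx" (3x3 intrinsics, pixels), "rvec" (rotation vector, rad) and "tvec" (3), from world to camera coordinates, as OpenCV has them. Camera axes: x right, y down, z forward; pixel columns grow to the right and rows downward; lengths in m; the calibration is good to about 2 mm. A picture is of the moment at which its call begins. There is no depth.
- manip.sign_off(): hands the job in; it is judged then, once.
The state is a dict: "clock": time; "joint_pos": joint angles; "qd": joint speeds; "joint_efforts": joint torques, N m; "tool_pos": TCP position; "ee_rot": TCP orientation; "contact_force": force on the tool from outside, world axes, zero at the start; "wrist_torque": the same for the moment, N m; "width": finger opening in m; "grip_force": force on a finger pad.
Only numpy, scipy, OpenCV 4.12 (cv2) and the standard library are available. Lean on these libraries where they do the work, as an engineer would, in place of code of your own. Each camera call takes 0.05 s, during which the arm holds its last target. There are 200 camera calls.

## Working session

There is one attempt and no reset: what is moved stays moved. The work goes in short steps, Python scripts to look and compute and a shell command to move; the robot and the scene stay as the last step left them, time stands still between calls to the robot, and variables do not carry over. Pictures are saved under pics/ and viewed, at most 10 in all, crops included, and the job is handed in when it is done.

```bash
mkdir -p pics
python3 - <<'E'
from station import manip
import cv2,numpy as np,pickle
for n in("top","scene"):
    c=manip.camera(n); pickle.dump(c,open(n+'.pkl','wb'))
    cv2.imwrite(f'pics/{n}0.png',cv2.resize(c['image'][:,:,::-1],(800,600),interpolation=cv2.INTER_CUBIC))
    R=cv2.Rodrigues(c['rvec'])[0];print(n,c['mtx'].tolist(),(-R.T@np.ravel(c['tvec'])).round(3),R[2].round(2))
s=manip.observe();print(s['clock'],s['tool_pos'],s['ee_rot'],s['width'])
E
```

```text
top [[515.3231035551429, 0.0, 285.575395995083], [0.0, 515.3231035551429, 209.64194185966537], [0.0, 0.0, 1.0]] [0.393 0.011 1.268] [ 0.16 -0.02 -0.99]
scene [[416.0680640481733, 0.0, 279.2666146353076], [0.0, 416.0680640481733, 214.07026461989406], [0.0, 0.0, 1.0]] [1.035 0.365 0.887] [-0.47 -0.39 -0.8 ]
0.1 [0.2544595  0.62473033 0.23041772] [ 9.81348056e-01 -1.92237849e-01 -8.09403845e-05  7.72175944e-04] 0.085842492162086
```

View pics/top0.png

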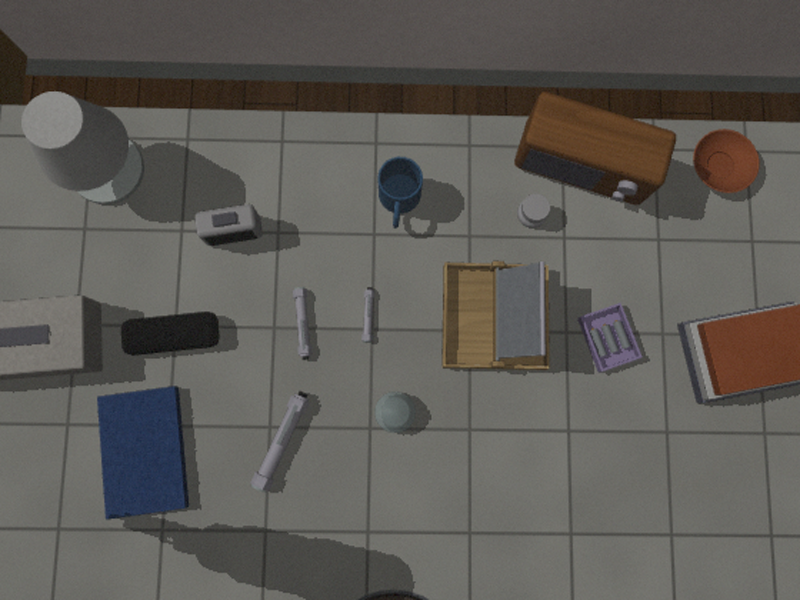

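View pics/scene0.png

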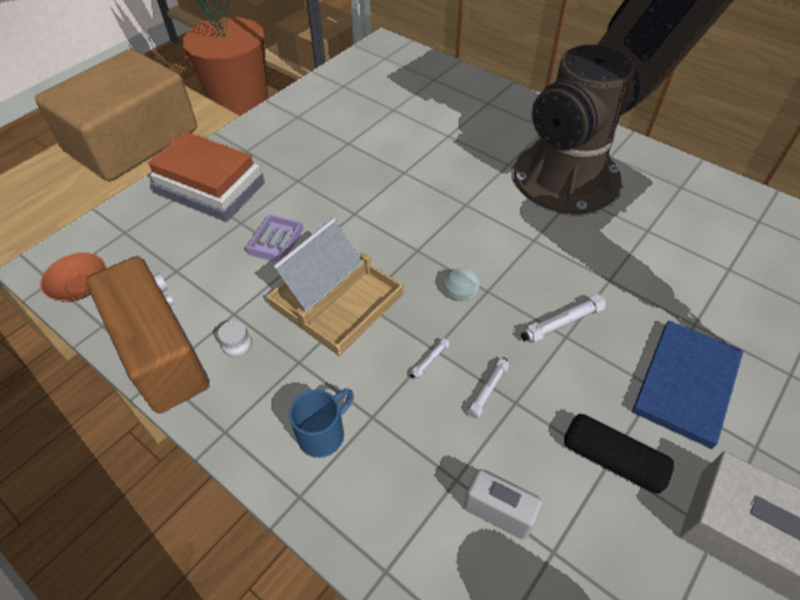

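Top view: three torches, at (303,323) about 70 px, (368,315) about 54 px and (280,440) about 100 px long. The 180 mm case spans about 105 px, so 124 mm is about 72 px, which fits the one at (303,323). The image-left compartment (468,316) is open, and the flap leans image-right. I'll confirm in a crop.

```bash
cat > h.py <<'E'
import cv2,numpy as np,pickle
def load(n): return pickle.load(open(n+'.pkl','rb'))
def proj(c,P): return cv2.projectPoints(np.array(P,float).reshape(-1,3),c['rvec'],c['tvec'],c['mtx'],None)[0].reshape(-1,2)
def ray(c,uv,z):
    R=cv2.Rodrigues(c['rvec'])[0];o=-R.T@np.ravel(c['tvec'])
    d=R.T@np.linalg.inv(c['mtx'])@np.array([uv[0],uv[1],1.]);return o+d*(z-o[2])/d[2]
E
python3 - <<'E'
from h import *
c=load('top');im=c['image'][:,:,::-1]
# crop cols 195..395, rows 190..265
cv2.imwrite('pics/crop1.png',cv2.resize(im[170:270,200:400],(800,400),interpolation=cv2.INTER_CUBIC))
f=.7
for a,b in [((300,290),(306,357)),((369,289),(367,341)),((303,394),(260,487))]:
    A=ray(c,np.array(a)*f,.0105);B=ray(c,np.array(b)*f,.0105);print(A.round(3),B.round(3),np.linalg.norm(A-B).round(3))
print(proj(c,[[.255,.625,.23],[0.2,.6,0]])/f, proj(load('scene'),[[.255,.625,.23]])/f)
E
```

```text
[0.616 0.17  0.01 ] [0.5   0.155 0.01 ] 0.117
[0.62  0.051 0.01 ] [0.529 0.052 0.01 ] 0.091
[0.437 0.158 0.01 ] [0.284 0.224 0.01 ] 0.167
[[-69.80467486 519.93667462]
 [ 28.0394223  536.39296765]] [[926.45623558 335.59796859]]
```

View pics/crop1.png

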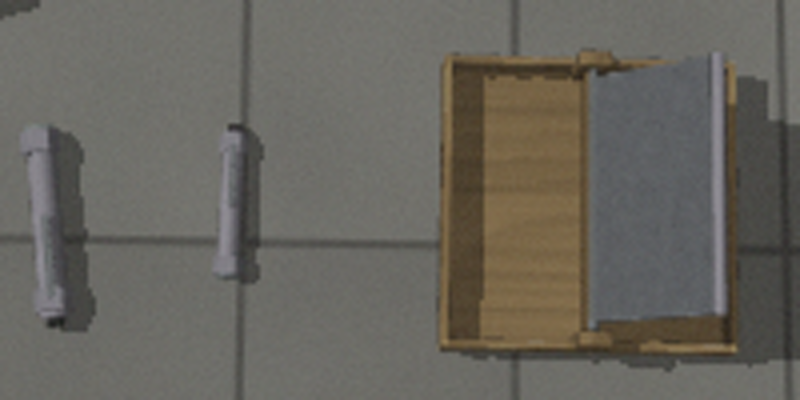

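The crop shows the middle torch from (37,125) to (53,325), with the black tail at the bottom. The case rim corners are at (443,57), (737,62), (735,350) and (440,347), and the flap rod runs from (716,53) to (720,313). The torch is 117–124 mm long, against 91 and 167 mm for the others, so it is the one meant. Next I'll compute the poses.

Run:
```python
from h import *
from scipy.spatial.transform import Rotation as Ro
c=load('top')
q=lambda u,v,z: ray(c,(200+u/4-.375,170+v/4-.375),z)
h,t=q(37,125,.0105),q(53,326,.0105);print('torch',h,t,np.linalg.norm(h-t),'mid',(h+t)/2,'yaw',np.degrees(np.arctan2(*(h-t)[1::-1])))
C=[q(*p,.028) for p in[(443,57),(737,62),(735,350),(440,347)]];print(np.round(C,4))
for i in range(4):print(np.linalg.norm(C[i]-C[i-1]).round(4),end=' ')
m=np.mean(C,0);x=(C[0]-C[3]+C[1]-C[2]);yaw=np.arctan2(x[1],x[0]);print('case',m,'yaw',np.degrees(yaw))
R=Ro.from_euler('z',yaw)
for n,p in dict(bayopen=[0,.044,.005],rod=[0,-.061,.115],rodA=[.075,-.061,.115],rodB=[-.075,-.061,.115],rodFinal=[0,.061,.115]).items(): 
  w=R.apply(p)+[m[0],m[1],0];print(n,w.round(4),((proj(c,w)[0]-[200,170])*4).round(0))
r=Ro.from_quat([9.81348056e-01,-1.92237849e-01,0,0]);print(r.as_matrix().round(3))
s=load('scene')
for n,p in dict(h=h,t=t,C0=C[0],C3=C[3],C2=C[2]).items():print(n,proj(s,p)[0]/.7)
```

```text
torch [0.62108497 0.17284975 0.0105    ] [0.49698702 0.15849648 0.0105    ] 0.1249252462066743 mid [0.55903599 0.16567311 0.0105    ] yaw 6.597560639561767
[[ 0.6649 -0.077   0.028 ]
 [ 0.6651 -0.259   0.028 ]
 [ 0.4873 -0.2545  0.028 ]
 [ 0.4864 -0.0761  0.028 ]]
0.1784 0.182 0.1778 0.1784 case [ 0.57591918 -0.16666349  0.028     ] yaw -0.8587930462946699
bayopen [ 0.5766 -0.1227  0.005 ] [512. 204.]
rod [ 0.575  -0.2277  0.115 ] [716. 182.]
rodA [ 0.65   -0.2288  0.115 ] [716.  53.]
rodB [ 0.5    -0.2265  0.115 ] [716. 314.]
rodFinal [ 0.5768 -0.1057  0.115 ] [502. 175.]
[[ 0.926 -0.377  0.   ]
 [-0.377 -0.926 -0.   ]
 [ 0.     0.    -1.   ]]
h [471.83714583 414.6165294 ]
t [505.89533699 359.06816375]
C0 [338.82222459 346.11027183]
C3 [403.65027816 283.73627926]
C2 [333.03815612 240.7296787 ]
```

```bash
cat >> h.py <<'E'
from scipy.spatial.transform import Rotation as Ro
def go(x,y,z,yaw):
    from station import manip
    s=manip.observe();r=Ro.from_quat(s['ee_rot'])
    g=Ro.from_euler('z',yaw,degrees=True)*Ro.from_euler('x',180,degrees=True)
    print('t',s['clock'],'p',s['tool_pos'].round(4) if hasattr(s['tool_pos'],'round') else s['tool_pos'],'w',s['width'],'F',s['contact_force'],s['grip_force'])
    print('cm',(r.inv().apply(np.array([x,y,z])-s['tool_pos'])*100).round(2),'deg',np.degrees((r.inv()*g).as_rotvec()).round(2))
E
python3 -m pendant '[6,4,1.5,0,0,-4, 12,8,3,0,0,-8, 17,11.5,4,0,0,-12, 22,15,5,0,0,-16, 27,18,6,0,0,-20, 32,22,7,0,0,-24, 37,25,8,0,0,-28.7, 40,27,9,0,0,-28.7]' -1
python3 -c "
from h import *
go(.559,.1657,.1,6.6)"
```

```text
clock: 0.9
tool_pos: [0.4739, 0.2963, 0.1587]
ee_rot: [0.998, 0.059, 0.0, -0.0]
contact_force: [0.9, 0.7, -0.5]
width: 0.0857
grip_force: 0.0
t 0.9 p [0.4739 0.2963 0.1587] w 0.08574802014754852 F [ 0.87991149  0.6522352  -0.54328216] 0.0
cm [ 6.92 13.97  5.87] deg [-0.01 -0.01  0.12]
```

```bash
python3 -m pendant '[0,0,0,0,0,0, 0,0,0,0,0,0]'
python3 -c "
from h import *
go(.559,.1657,.1,6.6)"
```

```text
clock: 1.1
tool_pos: [0.4737, 0.2968, 0.1584]
ee_rot: [0.998, 0.056, -0.0, 0.0]
contact_force: [-0.4, 0.7, 0.6]
width: 0.085
grip_force: 0.0
t 1.1 p [0.4737 0.2968 0.1584] w 0.08499780278964944 F [-0.35599527  0.74086398  0.63267083] 0.0
cm [ 7.03 13.97  5.84] deg [ 0.03  0.04 -0.23]
```

```bash
python3 -m pendant '[2,4,1.5,0,0,0, 4,8,3,0,0,0, 6,11.5,4.5,0,0,0, 7,14,5.8,0,0,-0.2, 7,14,5.8,0,0,-0.2, 7,14,5.8,0,0,-0.2]'
python3 - <<'E'
from h import *
from station import manip
go(.559,.1657,.004,6.6)
c=manip.camera('scene');x,y=proj(c,[.559,.166,.03])[0].astype(int);print(x,y)
cv2.imwrite('pics/near1.png',cv2.resize(c['image'][y-70:y+70,x-80:x+80,::-1],(800,700))[:600])
E
```

```text
clock: 1.7
tool_pos: [0.5587, 0.1676, 0.1006]
ee_rot: [0.998, 0.059, -0.0, 0.0]
contact_force: [0.5, 0.2, -0.0]
width: 0.0854
grip_force: 0.0
t 1.7 p [0.5587 0.1676 0.1006] w 0.08540649773275295 F [ 0.48843666  0.24812392 -0.0078445 ] 0.0
cm [0.01 0.19 9.66] deg [0.02 0.02 0.14]
343 266
```

View pics/near1.png

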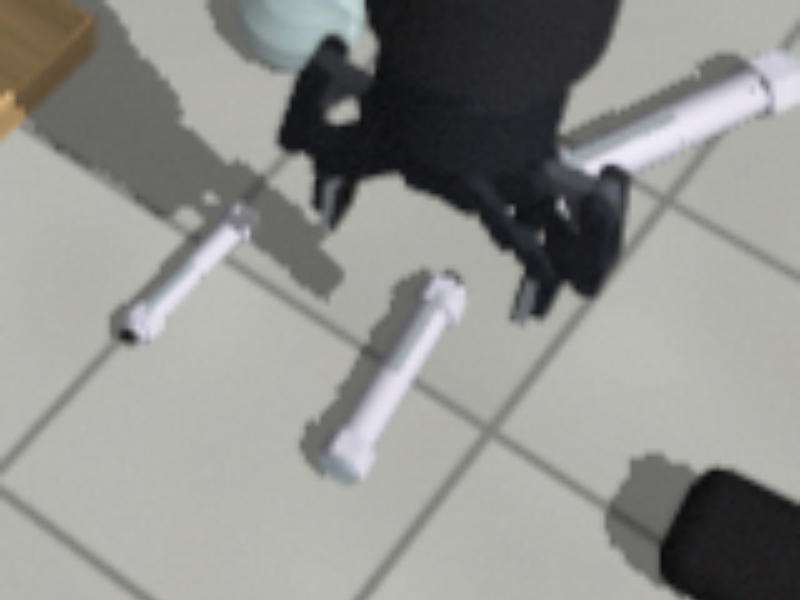

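The open fingers, at (330,200) and (525,300), straddle the torch, which lies from (445,285) to (345,465) and is clear of other objects. I'll descend and grip.

```bash
python3 -m pendant '[0,0.1,3,0,0,0, 0,0.2,6,0,0,0, 0,0.2,8,0,0,0, 0,0.2,9,0,0,0, 0,0.2,9.5,0,0,0, 0,0.2,9.5,0,0,0]' && python3 -m pendant '[0,0,0,0,0,0,0,0,0,0,0,0,0,0,0,0,0,0,0,0,0,0,0,0,0,0,0,0,0,0,0,0,0,0,0,0,0,0,0,0,0,0,0,0,0,0,0,0]' 1
```

```text
clock: 2.35
tool_pos: [0.559, 0.1659, 0.0061]
ee_rot: [0.998, 0.059, 0.0, -0.0]
contact_force: [0.1, -0.3, 0.3]
width: 0.0856
grip_force: 0.0
clock: 3.15
tool_pos: [0.5591, 0.165, 0.0064]
ee_rot: [0.998, 0.059, 0.0, -0.0]
contact_force: [-1.3, 0.8, 5.6]
width: 0.0152
grip_force: 58.6
```

The width of 15.2 mm is less than the 18 mm barrel, so the pads are gripping off the axis. I'll reopen slightly, go lower and grip again.

```bash
python3 -m pendant '[0,0,0,0,0,0,0,0,0,0,0,0,0,0,0,0,0,0]' 0.2; python3 -m pendant '[0,0,0.2,0,0,0,0,0,0.4,0,0,0,0,0,0.4,0,0,0]' && python3 -m pendant '[0,0,0,0,0,0,0,0,0,0,0,0,0,0,0,0,0,0,0,0,0,0,0,0,0,0,0,0,0,0,0,0,0,0,0,0]' 1
```

```text
clock: 3.45
tool_pos: [0.5589, 0.1649, 0.0057]
ee_rot: [0.998, 0.059, -0.0, 0.0]
contact_force: [-0.1, -0.4, -1.0]
width: 0.0339
grip_force: 0.0
clock: 3.75
tool_pos: [0.5587, 0.1649, 0.0013]
ee_rot: [0.998, 0.059, -0.0, 0.0]
contact_force: [-0.3, -0.1, -1.0]
width: 0.0341
grip_force: 0.0
clock: 4.35
tool_pos: [0.5589, 0.165, 0.0019]
ee_rot: [0.998, 0.059, 0.0, -0.0]
contact_force: [-0.9, -0.6, 2.3]
width: 0.0156
grip_force: 58.6
```

```bash
python3 -m pendant '[0,0,-1,0,0,0,0,0,-3,0,0,0,0,0,-6,0,0,0,0,0,-9,0,0,0,0,0,-12,0,0,0,0,0,-14,0,0,0,0,0,-15,0,0,0,0,0,-15,0,0,0]'
python3 - <<'E'
from h import *
from station import manip
go(.5766,-.1227,.15,-.86)
c=manip.camera('scene');x,y=proj(c,[.559,.166,.15])[0].astype(int)
cv2.imwrite('pics/lift.png',cv2.resize(c['image'][y-50:y+70,x-80:x+80,::-1],(800,600)))
E
```

```text
clock: 5.15
tool_pos: [0.5595, 0.1654, 0.1534]
ee_rot: [0.998, 0.059, 0.001, -0.001]
contact_force: [1.0, 0.2, -2.4]
width: 0.0155
grip_force: 58.6
t 5.15 p [0.5595 0.1654 0.1534] w 0.015451213771592299 F [ 1.00281329  0.19156644 -2.44366424] 58.61181914806366
cm [-1.68 28.81  0.3 ] deg [-0.08 -0.14  7.6 ]
```

View pics/lift.png

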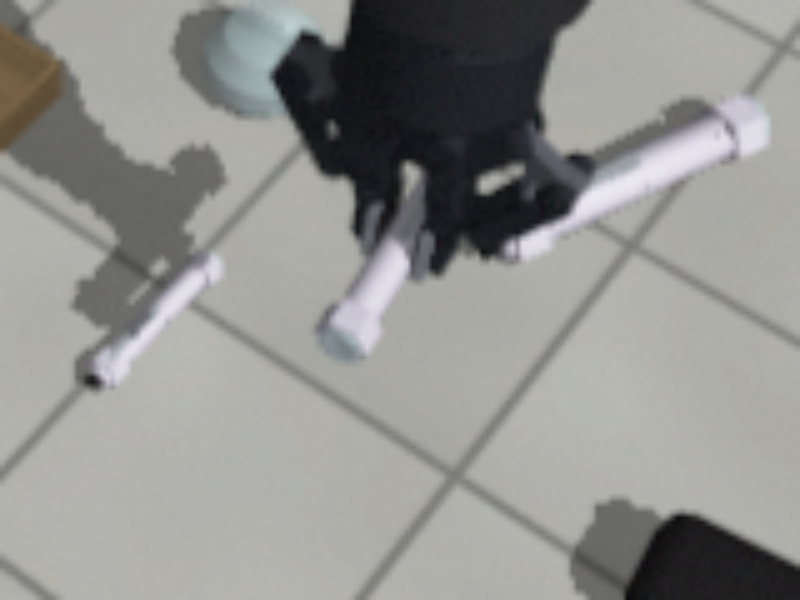

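The torch is held at the middle with its lens end at (345,340), and it looks level. I'll carry it over the open bay.

```bash
python3 -m pendant '[-0.2,3,0,0,0,1, -0.4,7,0,0,0,2, -0.6,11,0,0,0,3, -0.8,15,0,0,0,4, -1.1,19,0,0,0,5, -1.4,23,0,0,0,6, -1.6,27,0,0,0,7, -1.7,28.8,0.3,0,0,7.6]'
python3 - <<'E'
from h import *
from station import manip
go(.5766,-.1227,.15,-.86)
c=manip.camera('scene')
xy=proj(c,[.559,.166,.15])[0].astype(int);print('lens seen',xy+np.array([345/5-80,342/5-50]),'pred',proj(c,[[.5595+.0616,.1654+.0071,.153+z] for z in(-.005,.0085,.02)]))
x,y=proj(c,[.5766,-.1227,.10])[0].astype(int);print(x,y)
im=c['image'][max(0,y-60):y+60,max(0,x-80):x+80,::-1]
cv2.imwrite('pics/over.png',cv2.resize(im,None,fx=5,fy=5))
E
```

```text
clock: 6.0
tool_pos: [0.5748, -0.1258, 0.1471]
ee_rot: [1.0, -0.009, -0.001, 0.0]
contact_force: [0.4, -0.4, -0.8]
width: 0.0159
grip_force: 58.8
t 6.0 p [ 0.5748 -0.1258  0.1471] w 0.015927929678692207 F [ 0.37449826 -0.44451433 -0.82412   ] 58.772703409194946
cm [ 0.17 -0.31 -0.29] deg [ 0.02  0.15 -0.16]
lens seen [339.  255.4] pred [[336.03245876 259.42680908]
 [336.69133347 255.98096315]
 [337.26596669 252.97569145]]
244 193
```

View pics/over.png

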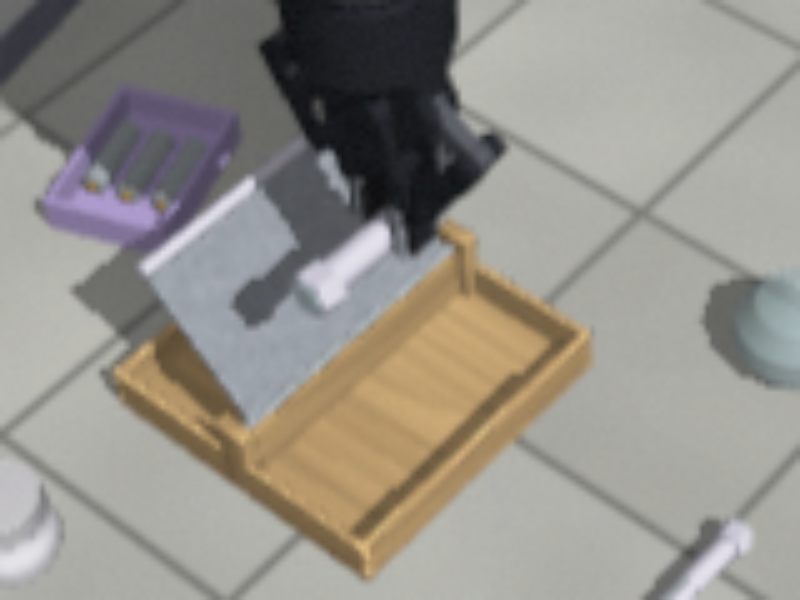

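The torch hangs level beside the flap; the lens was seen at (339,255) against (337,256) predicted for level. The bay below is empty. I'll lower it 4 mm farther from the ridge.

```bash
python3 -m pendant '[0.1,-0.3,0,0,0,0, 0.2,-0.7,2,0,0,0, 0.2,-0.7,5,0,0,0, 0.2,-0.7,8,0,0,0, 0.2,-0.7,11,0,0,0, 0.2,-0.7,12.5,0,0,0, 0.2,-0.7,13.3,0,0,0, 0.2,-0.7,13.3,0,0,0]'
python3 -c "
from h import *
go(.5766,-.119,.007,-.86)"
```

```text
clock: 6.85
tool_pos: [0.5771, -0.1152, 0.0144]
ee_rot: [1.0, -0.007, -0.001, 0.0]
contact_force: [-0.6, 0.2, -0.5]
width: 0.0154
grip_force: 58.8
t 6.85 p [ 0.5771 -0.1152  0.0144] w 0.015437069311592696 F [-0.58370531  0.20500048 -0.49503517] 58.78094673156738
cm [-0.04  0.38  0.74] deg [0.02 0.16 0.06]
```

```bash
python3 -m pendant '[0,0.3,0.2,0,0,0, 0,0.3,0.4,0,0,0, 0,0.3,0.5,0,0,0, 0,0.3,0.6,0,0,0, 0,0.3,0.7,0,0,0, 0,0.3,0.7,0,0,0, 0,0.3,0.7,0,0,0]'
python3 -c "
from h import *
go(.5766,-.119,.007,-.86)"
```

```text
clock: 7.55
tool_pos: [0.5779, -0.119, 0.0089]
ee_rot: [1.0, -0.008, 0.0, -0.0]
contact_force: [-0.4, 0.4, -0.6]
width: 0.0156
grip_force: 58.8
t 7.55 p [ 0.5779 -0.119   0.0089] w 0.015648028997941897 F [-0.44093603  0.41635616 -0.58301892] 58.77987205982208
cm [-0.13  0.    0.19] deg [-0.   -0.01 -0.  ]
```

```bash
python3 -m pendant '[0,0,0.1,0,0,0, 0,0,0.2,0,0,0, 0,0,0.2,0,0,0, 0,0,0.2,0,0,0]'
```

```text
clock: 7.95
tool_pos: [0.578, -0.119, 0.007]
ee_rot: [1.0, -0.008, 0.0, 0.0]
contact_force: [-0.6, 0.4, 1.8]
width: 0.016
grip_force: 59.0
```

```bash
python3 -m pendant '[0,0,0.05,0,0,0, 0,0,0.1,0,0,0, 0,0,0.1,0,0,0]'; python3 -m pendant '[0,0,0,0,0,0,0,0,0,0,0,0,0,0,0,0,0,0,0,0,0,0,0,0]' 0.2
```

```text
clock: 8.25
tool_pos: [0.5779, -0.119, 0.0069]
ee_rot: [1.0, -0.007, 0.0, 0.0]
contact_force: [-4.0, 1.6, 10.7]
width: 0.0156
grip_force: 59.9
clock: 8.65
tool_pos: [0.5778, -0.119, 0.0056]
ee_rot: [1.0, -0.008, -0.0, 0.0]
contact_force: [-0.3, -0.9, -0.5]
width: 0.034
grip_force: 0.0
```

Contact was felt at 10.7 N and the torch is released. Now I'll rise straight up and shut the fingers only once clear.

```bash
python3 -m pendant '[0,0,-1,0,0,0, 0,0,-3,0,0,0, 0,0,-6,0,0,0, 0,0,-10,0,0,0, 0,0,-14,0,0,0, 0,0,-18,0,0,0, 0,0,-22,0,0,0, 0,0,-24,0,0,0]'
python3 -m pendant '[0,1,0,0,0,0, 0,4,0,0,0,0, 0,7,0,0,0,0, 0,10,0,0,0,0, 0,13,0,0,0,0, 0,15.5,0,0,0,0, 0,15.5,0,0,0,0]' 1
python3 - <<'E'
from h import *
from station import manip
go(.5745,-.275,.095,-.86)
c=manip.camera('scene')
x,y=proj(c,[.5766,-.15,.05])[0].astype(int)
cv2.imwrite('pics/placed.png',cv2.resize(c['image'][max(0,y-60):y+60,x-80:x+80,::-1],None,fx=5,fy=5))
E
```

```text
clock: 9.45
tool_pos: [0.579, -0.1193, 0.251]
ee_rot: [1.0, -0.007, 0.003, 0.0]
contact_force: [-0.4, -0.1, -0.8]
width: 0.034
grip_force: 0.0
clock: 10.15
tool_pos: [0.5745, -0.2767, 0.2449]
ee_rot: [1.0, -0.009, -0.001, -0.0]
contact_force: [0.6, 0.3, -0.4]
width: -0.0002
grip_force: 0.0
t 10.15 p [ 0.5745 -0.2767  0.2449] w -0.00018983127581597865 F [ 0.60720237  0.31784202 -0.44595923] 0.0
cm [ 0.02 -0.17 14.99] deg [-0.    0.1  -0.17]
```

View pics/placed.png

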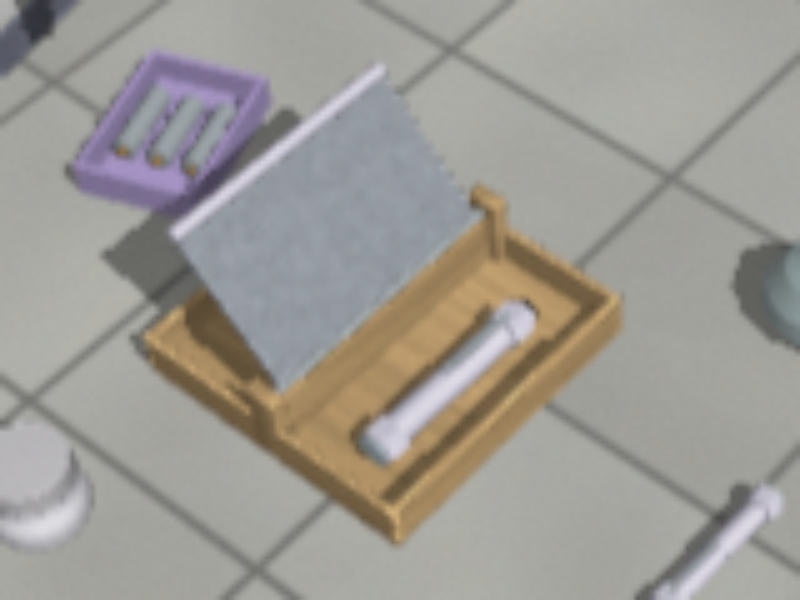

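The torch lies flat in the bay from (380,440) to (520,320), and the flap still leans the other way. Now I'll descend outside the rod.

```bash
python3 -m pendant '[0,0,3,0,0,0, 0,0,6,0,0,0, 0,0,9,0,0,0, 0,0,12,0,0,0, 0,0,14,0,0,0, 0,0,14.8,0,0,0, 0,0,14.8,0,0,0]'
python3 -m pendant '[0,-1,0,0,0,0, 0,-2,0,0,0,0, 0,-3,0,0,0,0, 0,-4,0,0,0,0, 0,-5,0,0,0,0, 0,-6,0,0,0,0, 0,-7,0,0,0,0, 0,-8,0,0,0,0]'
python3 - <<'E'
from h import *
from station import manip
go(.5745,-.16,.097,-.86)
c=manip.camera('scene')
x,y=proj(c,[.5766,-.15,.05])[0].astype(int)
cv2.imwrite('pics/push.png',cv2.resize(c['image'][max(0,y-60):y+60,x-80:x+80,::-1],None,fx=5,fy=5))
E
```

```text
clock: 10.9
tool_pos: [0.5749, -0.2734, 0.0969]
ee_rot: [1.0, -0.007, -0.001, -0.0]
contact_force: [0.2, -0.7, 1.0]
width: 0.0
grip_force: 0.0
clock: 11.7
tool_pos: [0.5773, -0.1947, 0.1011]
ee_rot: [1.0, -0.007, 0.001, 0.001]
contact_force: [-9.3, -4.3, 27.3]
width: 0.0
grip_force: 12.3
t 11.7 p [ 0.5773 -0.1947  0.1011] w 1.544111705092693e-05 F [-9.31938737 -4.2563321  27.26073637] 12.263942956924438
cm [-0.33 -3.47  0.4 ] deg [ 0.16 -0.1   0.09]
```

View pics/push.png

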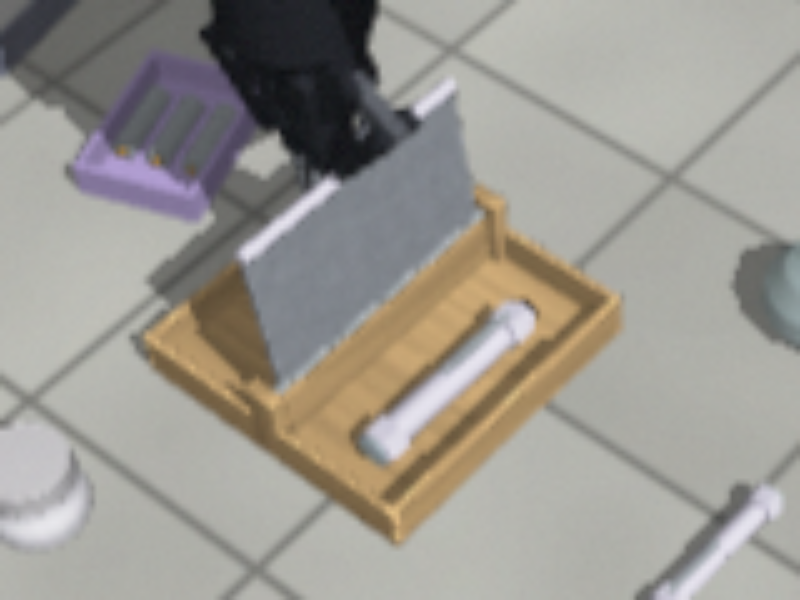

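The flap is at about -0.35 rad, but the knuckle sits over the rod and pushes it down (27 N upward on the tool). I'll back off a little, rise so only the fingertips push, then continue.

```bash
python3 -m pendant '[0,0.4,-0.4,0,0,0, 0,0.8,-0.9,0,0,0, 0,0.8,-1.4,0,0,0, 0,0.8,-1.6,0,0,0]'; python3 -m pendant '[0,-0.5,0,0,0,0, 0,-1,0,0,0,0, 0,-1.5,0,0,0,0]'
```

```text
clock: 12.15
tool_pos: [0.5768, -0.2021, 0.1142]
ee_rot: [1.0, -0.008, 0.0, 0.0]
contact_force: [-0.1, -0.3, -0.8]
width: 0.0001
grip_force: 0.0
clock: 12.45
tool_pos: [0.5767, -0.1864, 0.1135]
ee_rot: [1.0, -0.008, -0.0, -0.0]
contact_force: [-0.8, 0.7, -0.0]
width: -0.0002
grip_force: 0.0
```

```bash
python3 -m pendant '[0,-0.5,-0.1,0,0,0, 0,-1,-0.2,0,0,0, 0,-1.5,-0.2,0,0,0]';python3 -m pendant '[0,-0.5,0,0,0,0, 0,-1,0,0,0,0]'
python3 - <<'E'
from h import *
from station import manip
c=manip.camera('scene')
x,y=proj(c,[.5766,-.15,.05])[0].astype(int)
cv2.imwrite('pics/push2.png',cv2.resize(c['image'][max(0,y-60):y+60,x-80:x+80,::-1],None,fx=5,fy=5))
E
```

```text
clock: 12.75
tool_pos: [0.5772, -0.1715, 0.116]
ee_rot: [1.0, -0.007, 0.0, 0.0]
contact_force: [0.5, 0.2, 0.7]
width: 0.0001
grip_force: 0.0
clock: 12.95
tool_pos: [0.5772, -0.1616, 0.1159]
ee_rot: [1.0, -0.007, 0.0, 0.0]
contact_force: [0.5, -0.3, -1.1]
width: -0.0004
grip_force: 0.0
```

View pics/push2.png

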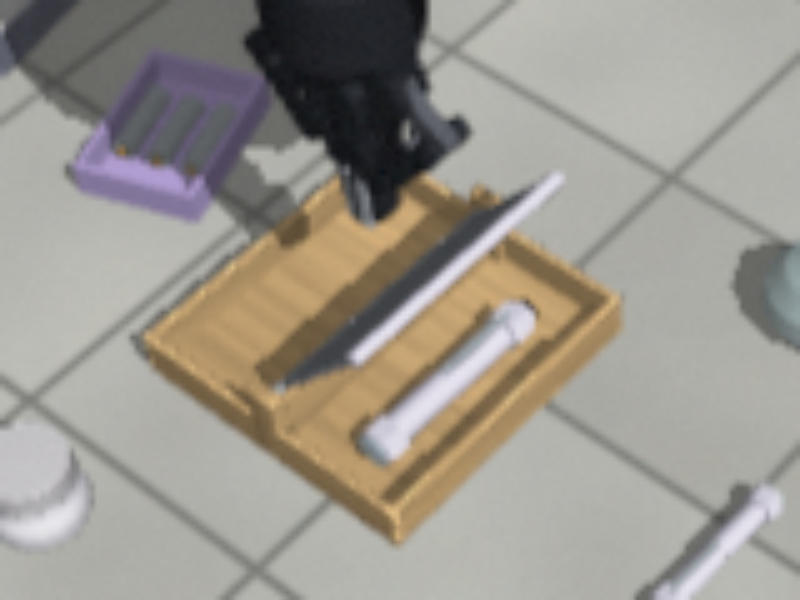

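The flap is over and leans above the torch, with its rod from (355,360) to (560,178). The fingers are clear of it. I'll retreat, check numerically that it is at rest with the bystanders unmoved, then hand in.

```bash
python3 -m pendant '[0,1.5,-0.5,0,0,0, 0,3,-2,0,0,0, 0,4,-5,0,0,0, 0,4,-9,0,0,0, 0,4,-12,0,0,0, 0,4,-12,0,0,0, 0,4,-12,0,0,0, 0,4,-12,0,0,0]'
python3 - <<'E'
from h import *
from station import manip
c=manip.camera('top');cv2.imwrite('pics/final.png',cv2.resize(c['image'][:,:,::-1],(800,600)))
print('rod expected px(800):',proj(c,[[.6518,-.1068,.115],[.5018,-.1046,.115]])/.7)
E
```

```text
clock: 13.8
tool_pos: [0.5759, -0.2023, 0.2349]
ee_rot: [1.0, -0.008, -0.001, -0.0]
contact_force: [-1.2, 0.7, -0.4]
width: 0.0002
grip_force: 0.0
rod expected px(800): [[465.76986891 259.43263706]
 [464.35262215 352.62542415]]
```

View pics/final.png

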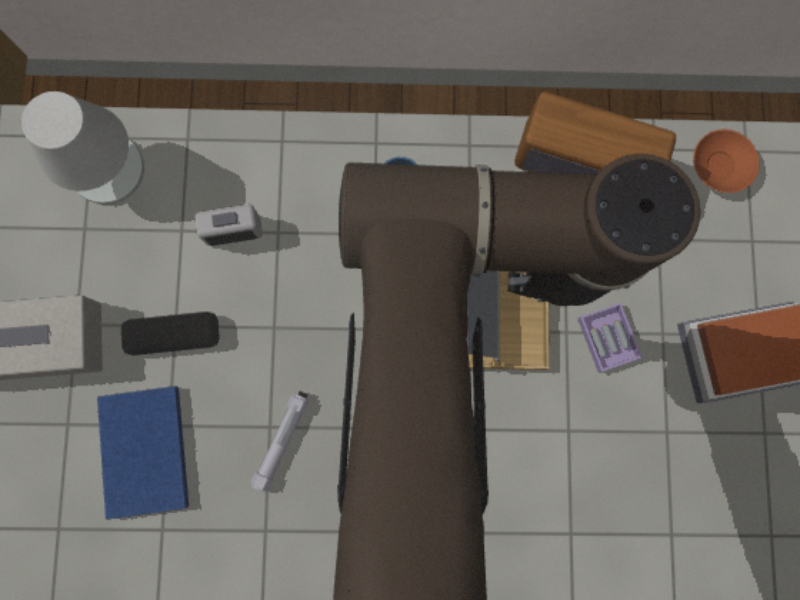

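The arm hides part of the case, but the tray, clock and glasses case are where they were, and the flap covers the torch's side. The last scene picture shows the torch flat.

```bash
python3 -c "
from station import manip
print(manip.sign_off())"
```

```text
the job is handed in; nothing more can be done
None
```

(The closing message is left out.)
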